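# One more turn of pressure on the label press

### The job

The prints come off the little heat press too faint: give it one turn more pressure. With closed fingers or a fingertip, push the upright handle of the hand wheel on top of the press round clockwise (seen from above) through exactly one full turn, so that the handle stops where it started, then move clear. Push it gently: do not grip the handle or the wheel, and leave the things round the press alone.

Things in the scene. Friction and masses are not known exactly. Their poses are not given: they have to be found in the camera images.
- press: Small label heat press, fixed (cannot slide): dark base 270 x 190 mm, square platen, red upper pad, column at its rear (its +x), head beam 182 mm high with a red cover to 192 mm. Its front (-x) faces roughly towards the robot. Origin: on the bench (z 0), exactly under the vertical axis of the hand wheel. Only wheel and handle stand higher than 192 mm.
- wheel_hub (a point): Top centre of the hand wheel's hub, on its vertical axis, 218 mm above the bench. The wheel lies level on top of the press: a plain steel ring of 75 mm radius (to the middle of its 14 mm thick rim) with three spokes; rim top 215 mm above the bench.
- wheel (a joint): Turn of the hand wheel, rad; grows clockwise seen from above, 6.283 a turn. At q the handle stands at the press-frame angle 180 deg - q (anticlockwise from the press's +x). Starts between -2.6 and 2.6; no end stop within -9 to 16. Friction about 0.2 N m (3 N at the handle): it stays where it is left and does not run on. Each turn lowers the upper pad 5 mm.
- handle: Upright black grip at the end of one of the wheel's spokes, on the rim 75 mm from the wheel's axis: round, 26 mm across at the thickest, 55 mm tall, spinning freely on its own pin. Origin: centre of its underside, 218 mm above the bench; its top is 273 mm above the bench. It travels round with the wheel; its own yaw means nothing.
- brush: Flat brush with green handle lying on the bench beside the press, loose, to be left alone. Origin: under its middle; handle to its own -x.
- tape: Roll of tape lying flat on the bench, 90 mm across, 25 mm high, loose, to be left alone. Origin: centre of its underside.
- bottle: White closed bottle standing on the bench, 60 mm across, 150 mm high, loose, to be left alone. Origin: centre of its underside.
- mug: White mug standing on the bench, 80 mm across, 90 mm high, handle at its +y, loose, to be left alone. Origin: centre of its underside.

How it is judged:
By the outcome, as a careful person would: the job done as asked, in the order asked, and still so for the second after the job is handed in, with the robot touching nothing.
It also fails if it takes over 61 s, if anything falls off the work surface, if the arm or the gripper's body presses on something with over 40 N, if the wrist force passes 120 N, or if a joint passes its speed limit or range.

### The arm

A 6-joint arm with a two-finger parallel gripper is mounted at the origin on the work surface. World frame = base frame: x ahead of the robot, y to its left, z up, the work surface at z = 0. Lengths are in m, angles in rad, forces in N, time in s.
With the tool pointing down it reaches from about 0.35 to 0.775 m from the base axis. Payload 5.5 kg.
Tool frame: the origin (TCP) lies where the fingers leave the gripper's body, on its centre line; the fingertips stand env.tip_reach ahead of it and the grasp point (between the pads) lies 54 mm ahead of it (env.tip_reach is the distance from the TCP to the fingertips, in m); z points along the fingers, y is the line along which they close (so a half turn about z gives the same grasp; the last joint's range is limited). The gripper opens to 85 mm and grips with 20 to 120 N. Pads are 22 mm wide; open, the fingers measure 114 mm over their backs; the gripper's body (76 mm by 85 mm) begins 54 mm behind the grasp point. The pads swing forward as they close: fully open they stand 13 mm farther back than shut.
Start: joints at [-1.389, 0.313, 0.046, 1.304, 0, 1.431], TCP at [0.182, -0.546, 0.304] pointing down, gripper open.
Joint ranges: [-2.76, 2.76], [-0.86, 1.69], [-1.03, 1.26], [-2.2, 2.34], [-1.47, 1.5], [-3.14, 3.14]. Speed limits (rad/s): [2.57, 2.57, 3.14, 3.14, 3.14, 3.14].

### API

Orientations are given as a unit quaternion [w, x, y, z].
In Python, from workcell import status, optics, hand_in, env gives the robot as it stands.
- The arm moves only by the shell command python3 -m handwheel 'ROWS' [FORCE]. ROWS is a JSON object whose one key "deltas" holds a list of rows, each a list of 5 numbers: the opening, from -1 (shut) to 1 (fully open), then the shift along the tool's x, y, z in units of 40 mm (1.0 is 40 mm), then the turn about the tool's z in units of 10 degrees (1.0 is 10 degrees). In form: {"deltas": [[jaw, x, y, z, roll], ...]}. A call has 1 to 20 rows; each row shifts and turns the commanded pose from where the row before left it, along the tool's axes as they then stand; what a row does not reach is not made up. A row lasts 1/8 s, in which the tool goes at most 62.5 mm and 10.7 degrees, less where a joint would pass 70% of its speed; a pose out of reach is approached as far as the arm can. A call is refused whole if a number of a shift passes 1 or a number of a turn 1, either way. A call with a gripper value outside its range is refused whole. The fingers move at their own pace and stop on an object; FORCE is the grip in N (left out, the last holds). Time passes only in rows, so rows that do not move let the fingers close. It gives the time, the measured TCP pose, the force, the opening and the grip force at its end, in the units of the state.
- status.get_state(): the state, without advancing time (a new reading comes with each control period).
- optics.read_camera(name): name is "side" or "top"; returns a dict with "frame" (480x640x3 uint8, red, green, blue), "depth" (480x640 float32, m along the optical axis (not along the pixel's ray), 0 where there is no reading), "vfov" (degrees; the focal length in pixels is half the picture's height over the tangent of half this angle, whatever the lens; pixels are square), "cx", "cy" (the principal point, pixels), "origin" and "attitude" of the camera in the world. Camera axes: x right, y down, z forward; pixel columns grow to the right and rows downward; lengths in m; the calibration is good to about 2 mm. A picture is of the moment at which its call begins.
- hand_in(): hands the job in; it is judged then, once.
The state is a dict: "clock": time; "joint_pos": joint angles; "qvel": joint speeds; "tau": joint torques, N m; "tcp_pos": TCP position; "orientation": TCP orientation; "wrist_force": force on the tool from outside, world axes, zero at the start; "ft_torque": the same for the moment, N m; "finger_gap": finger opening in m; "grip_force": force on a finger pad.
Only numpy, scipy, OpenCV 4.12 (cv2) and the standard library are available. Lean on these libraries where they do the work, as an engineer would, in place of code of your own. Each camera call takes 0.05 s, during which the arm holds its last target. There are 200 camera calls.

## Working session

There is one attempt and no reset: what is moved stays moved. The work goes in short steps, Python scripts to look and compute and a shell command to move; the robot and the scene stay as the last step left them, time stands still between calls to the robot, and variables do not carry over. Pictures are saved under pics/ and viewed, at most 10 in all, crops included, and the job is handed in when it is done.

```bash
mkdir -p pics; ls
cat > h.py <<'E'
import numpy as np, cv2
from scipy.spatial.transform import Rotation as R
from workcell import status, optics, hand_in, env
def q2R(q): return R.from_quat([q[1],q[2],q[3],q[0]]).as_matrix()
def cam(n):
    c=optics.read_camera(n); c['f']=240/np.tan(np.radians(c['vfov'])/2)
    a=np.array(c['attitude'],float); c['R']=q2R(a) if a.size==4 else a.reshape(3,3); c['o']=np.array(c['origin']); return c
def cloud(c):
    v,u=np.mgrid[:480,:640]; d=c['depth']
    P=np.stack([(u-c['cx'])/c['f']*d,(v-c['cy'])/c['f']*d,d],-1)
    return P@c['R'].T+c['o']
def onz(c,u,v,z):
    r=c['R']@np.array([(u-c['cx'])/c['f'],(v-c['cy'])/c['f'],1]); return c['o']+r*(z-c['o'][2])/r[2]
E
python3 - <<'E'
from h import *
s=status.get_state(); print({k:np.round(v,3).tolist() for k,v in s.items()}); print(env.tip_reach)
for n in('top','side'):
    c=cam(n); print(n,c['vfov'],c['cx'],c['cy'],c['o'],c['R'].round(3).tolist())
    cv2.imwrite(f'pics/{n}0.png',c['frame'][:,:,::-1])
E
```

```text
pics
{'clock': 0.0, 'joint_pos': [-1.389, 0.314, 0.045, 1.304, 0.0, 1.431], 'qvel': [0.0, -0.001, 0.0, -0.0, -0.002, -0.001], 'tau': [0.001, -48.063, 29.853, 0.02, -0.0, 0.0], 'tcp_pos': [0.182, -0.545, 0.303], 'orientation': [-0.001, 0.987, 0.16, 0.0], 'wrist_force': [0.41, 0.027, 0.884], 'ft_torque': [0.028, 0.025, 0.016], 'grip_force': 0.0, 'finger_gap': 0.085}
0.0726
top 55.658028559631184 322.2169669334454 239.0137484315332 [0.47124831 0.0397757  1.11971589] [[-0.003, -0.994, 0.107], [-0.999, 0.007, 0.034], [-0.035, -0.107, -0.994]]
side 51.11543389135792 319.65847474538936 247.58069257396645 [ 0.49003888 -0.5861513   0.87371957] [[0.995, -0.074, 0.069], [-0.101, -0.726, 0.68], [-0.001, -0.683, -0.73]]
```

View pics/top0.png

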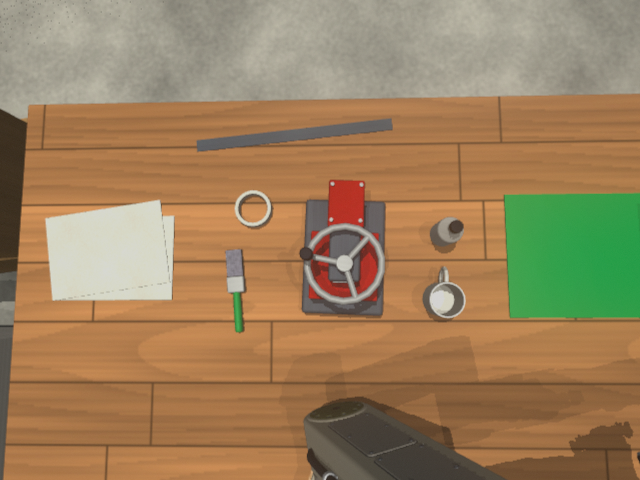

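View pics/side0.png

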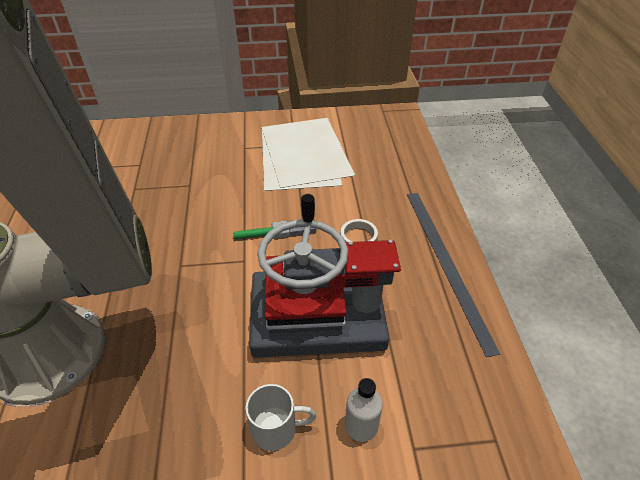

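The top view shows the wheel hub at about (344,263) and the black handle at (306,254), on the robot's left. The side view shows the hub at about (302,250) and the handle at (308,207). The tape and brush lie to the left of the press, the bottle and mug to the right. Next I'll measure wheel and handle in both views.

```bash
cat >> h.py <<'E'
from scipy.optimize import least_squares
def ring(P):
    f=least_squares(lambda p:np.hypot(P[:,0]-p[0],P[:,1]-p[1])-p[2],[*np.median(P[:,:2],0),.075],loss='soft_l1',f_scale=.003); return f.x
def handle(c,W,zlo=.232,zhi=.285,show=False):
    # dark pixels whose depth points stand above the rim, near the wheel
    P=cloud(c); I=c['frame'].max(2)
    m=(I<75)&(c['depth']>0)&(P[...,2]>zlo)&(P[...,2]<zhi)&(abs(np.hypot(P[...,0]-W[0],P[...,1]-W[1])-.075)<.03)
    return P[m]
E
python3 - <<'E'
from h import *
W=None; C={}
for n in('top','side'):
    c=C[n]=cam(n); P=cloud(c); g=c['frame'].astype(int)
    m=(c['depth']>0)&(abs(P[...,2]-.209)<.012)&(np.ptp(g,axis=2)<40)&(g.max(2)>80)&(abs(P[...,0]-.5)<.25)&(abs(P[...,1])<.2)
    Q=P[m]; a=ring(Q)
    for _ in range(3):
        k=abs(np.hypot(Q[:,0]-a[0],Q[:,1]-a[1])-.075)<.015; a=ring(Q[k])
    print(n,m.sum(),k.sum(),'ring',a.round(4),'z95',np.percentile(Q[k][:,2],95).round(4))
    H=handle(c,a); print('handle n',len(H),'xy mid',((H.min(0)+H.max(0))/2).round(4),'ztop',H[:,2].max().round(4),np.percentile(H[:,2],90).round(4))
    t=H[H[:,2]>H[:,2].max()-.006]; print('  top mean',t.mean(0).round(4),len(t), 'ang',np.degrees(np.arctan2(*(t.mean(0)[:2]-a[:2])[::-1])).round(1))
    if n=='top':
        r=(g[...,0]>140)&(g[...,1]<50)&(P[...,2]>.18)&(P[...,2]<.2)
        rect=cv2.minAreaRect(np.float32(P[r][:,:2]*1000)); print('cover',rect)
# two-ray triangulation of hub
def ray(c,u,v):
    r=c['R']@np.array([(u-c['cx'])/c['f'],(v-c['cy'])/c['f'],1]); return c['o'],r/np.linalg.norm(r)
def tri(a,b):
    A=sum(np.eye(3)-np.outer(r,r) for o,r in(a,b)); B=sum((np.eye(3)-np.outer(r,r))@o for o,r in(a,b)); return np.linalg.solve(A,B)
print('hub tri',tri(ray(C['top'],344,263),ray(C['side'],303,246)).round(4))
print('handle top tri',tri(ray(C['top'],305.5,253.5),ray(C['side'],308,198)).round(4))
E
```

```text
top 2161 1558 ring [0.5197 0.0279 0.0738] z95 0.2169
handle n 97 xy mid [0.5356 0.0997 0.262 ] ztop 0.2759 0.2749
  top mean [0.5354 0.1001 0.2733] 86 ang 77.8
cover ((645.7772827148438, 22.982563018798828), (71.6484146118164, 94.29182434082031), 87.64148712158203)
side 2158 1587 ring [0.5207 0.0236 0.0739] z95 0.2162
handle n 295 xy mid [0.5366 0.0985 0.2536] ztop 0.2749 0.2731
  top mean [0.5363 0.098  0.2723] 98 ang 78.1
hub tri [0.5211 0.028  0.2218]
handle top tri [0.5369 0.1007 0.2703]
```

Both views agree: the hub is at about (0.5205, 0.026), and the handle is at about (0.536, 0.099) with its top at 0.273, which is a world angle of 78°. First I'll raise the tool, close the fingers and roll the tool to yaw 90° so its axes line up with the world.

```bash
python3 -m handwheel '{"deltas": [[-1,0,0,-1,0],[-1,0,0,-1,-0.9],[-1,0,0,0,-0.9],[-1,0,0,0,-0.9],[-1,0,0,0,-0.9],[-1,0,0,0,-0.9],[-1,0,0,0,-0.9],[-1,0,0,0,-0.9],[-1,0,0,0,-0.86],[-1,0,0,0,0]]}' 40
cat > st.py <<'E'
from h import *
s=status.get_state(); M=q2R(s['orientation'])
print('t',round(s['clock'],2),'tcp',s['tcp_pos'] if 0 else np.round(s['tcp_pos'],4),'xaxis',M[:,0].round(3),'yaxis',M[:,1].round(3),'q',np.round(s['joint_pos'],2),'F',np.round(s['wrist_force'],1),'gap',round(s['finger_gap'],3))
d=np.array(s['tcp_pos'])[:2]-[.5205,.026]; print('polar about hub: r',np.hypot(*d).round(4),'ang',np.degrees(np.arctan2(d[1],d[0])).round(1))
E
python3 st.py
```

```text
clock: 1.45
tcp_pos: [0.1819, -0.5455, 0.3837]
orientation: [-0.0, 0.707, 0.707, 0.0]
wrist_force: [0.2, -0.3, 0.4]
finger_gap: 0.0003
grip_force: 0.0
t 1.45 tcp [ 0.1819 -0.5455  0.3837] xaxis [0.001 1.    0.   ] yaxis [ 1.    -0.001 -0.   ] q [-1.39  0.31  0.23  1.5  -0.    0.18] F [ 0.2 -0.3  0.4] gap 0.0
polar about hub: r 0.6643 ang -120.7
```

```bash
python3 -m handwheel '{"deltas": [[-1,0.8,0.39,0,0],[-1,0.8,0.39,0,0],[-1,0.8,0.39,0,0],[-1,0.8,0.39,0,0],[-1,0.8,0.39,0,0],[-1,0.8,0.39,0,0],[-1,0.8,0.39,0,0],[-1,0.8,0.39,0,0],[-1,0.8,0.39,0,0],[-1,0.8,0.39,0,0],[-1,0.8,0.39,0,0],[-1,0.8,0.39,0,0],[-1,0.8,0.39,0,0],[-1,0.8,0.39,0,0],[-1,0.8,0.39,0,0],[-1,0.8,0.39,0,0],[-1,0.8,0.39,0,0],[-1,0.8,0.39,0,0],[-1,0.8,0.39,0,0],[-1,0.8,0.39,0,0]]}' && python3 -m handwheel '{"deltas": [[-1,0,0,0,0],[-1,0,0,0,0]]}' >/dev/null; python3 st.py
```

```text
clock: 3.95
tcp_pos: [0.4938, 0.0958, 0.3839]
orientation: [0.0, 0.708, 0.706, 0.0]
wrist_force: [-0.2, 0.1, 1.4]
finger_gap: 0.0001
grip_force: 0.0
t 4.2 tcp [0.4931 0.0945 0.3837] xaxis [ 0.  1. -0.] yaxis [ 1.    -0.    -0.001] q [ 0.03  0.16  0.04  1.45 -0.    1.6 ] F [0.3 0.8 0.4] gap -0.0
polar about hub: r 0.0738 ang 111.8
```

```bash
python3 -m handwheel '{"deltas": [[-1,0,0,0.6,0],[-1,0,0,0.6,0],[-1,0,0,0.6,0],[-1,0,0,0,0],[-1,0,0,0,0]]}' >/dev/null; python3 st.py
python3 - <<'E'
from h import *
c=cam('side'); cv2.imwrite('pics/side1.png',cv2.resize(c['frame'][100:340,180:460,::-1],None,fx=2,fy=2))
E
```

```text
t 4.83 tcp [0.4936 0.0941 0.3129] xaxis [ 0.001  1.    -0.   ] yaxis [ 1.    -0.001  0.001] q [ 0.03  0.17 -0.12  1.28 -0.    1.6 ] F [-0.2  0.1  0. ] gap -0.0
polar about hub: r 0.0732 ang 111.6
```

View pics/side1.png

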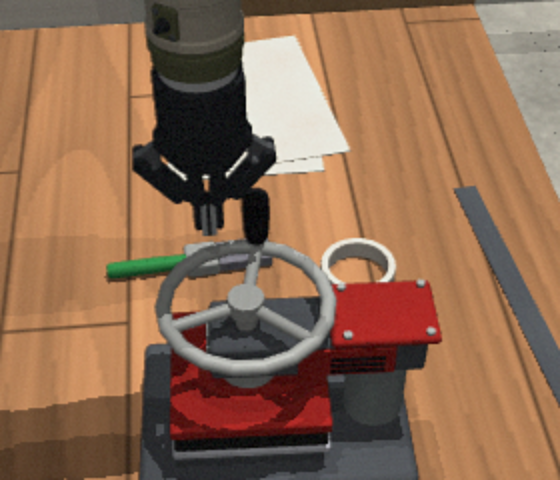

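The closed fingers sit behind the handle, to its left at (208,215) in the crop, with the tip at about handle mid-height. The gripper knuckle at (260,150) hangs near the handle top at (256,192), so I'll check that gap in depth.

Run:
```python
from h import *
s=status.get_state(); t=np.array(s['tcp_pos'])
for n in('side',):
    c=cam(n); P=cloud(c); m=(c['depth']>0)&(P[...,2]>.225)&(abs(P[...,0]-t[0])<.08)&(abs(P[...,1]-t[1])<.06)
    Q=P[m]
    for lo in np.arange(-.05,.075,.01):
        k=Q[(Q[:,0]-t[0]>lo)&(Q[:,0]-t[0]<=lo+.01)]
        print(round(lo,2), len(k), np.unique((k[:,2]//.01*10).astype(int)).tolist(), k[:,2].min().round(3) if len(k) else '', (k[:,1].min()-t[1]).round(3) if len(k) else '')
```

```text
-0.05 450 [300, 310, 320, 330, 340, 350, 500, 510, 520, 530, 540, 550, 560, 570, 580, 590, 600, 610, 620] 0.3 -0.047
-0.04 1231 [280, 290, 300, 310, 320, 330, 340, 350, 360, 370, 380, 390, 400, 410, 420, 430, 440, 450, 460, 470, 480, 490, 500, 510, 520, 530, 540, 550, 560, 570, 580, 590, 600, 610, 620] 0.287 -0.047
-0.03 1382 [280, 290, 300, 320, 330, 340, 350, 360, 370, 380, 390, 400, 410, 420, 430, 440, 450, 460, 470, 480, 490, 500, 510, 520, 530, 540, 550, 560, 570, 580, 590, 600, 610, 620, 630] 0.284 -0.047
-0.02 1431 [240, 250, 260, 270, 280, 290, 300, 310, 320, 330, 340, 350, 360, 370, 380, 390, 400, 410, 420, 430, 440, 450, 460, 470, 480, 490, 500, 510, 520, 530, 540, 550, 560, 570, 580, 590, 600, 610, 620, 630] 0.246 -0.047
-0.01 1478 [240, 250, 260, 270, 280, 290, 300, 310, 320, 330, 340, 360, 370, 380, 390, 400, 410, 420, 430, 440, 450, 460, 470, 480, 490, 500, 510, 520, 530, 540, 550, 560, 570, 580, 590, 600, 610, 620, 630] 0.242 -0.046
0.0 1487 [240, 250, 260, 270, 280, 290, 300, 310, 320, 330, 340, 350, 360, 370, 380, 390, 400, 410, 420, 430, 440, 450, 460, 470, 480, 490
[... 273 characters left out ...]
0, 600, 610, 620] 0.248 -0.042
0.02 1358 [280, 290, 300, 320, 330, 340, 350, 360, 370, 380, 390, 400, 410, 420, 430, 440, 450, 460, 470, 480, 490, 500, 510, 520, 530, 540, 550, 560, 570, 580, 590, 600, 610, 620] 0.285 -0.046
0.03 1227 [220, 230, 240, 250, 260, 270, 280, 290, 300, 310, 320, 330, 340, 350, 360, 370, 380, 390, 400, 410, 420, 430, 440, 450, 460, 470, 480, 490, 500, 510, 520, 530, 540, 550, 560, 570, 580, 590, 600, 610, 620] 0.225 -0.046
0.04 465 [220, 230, 240, 250, 260, 270, 300, 310, 320, 330, 340, 350, 510, 520, 530, 540, 550, 560, 570, 580, 590, 600, 610, 620] 0.225 -0.044
0.05 147 [220, 230, 240, 250, 260, 270, 310, 320, 330] 0.225 -0.015
0.06 2 [330] 0.331 -0.004
0.07 0 []
```

The knuckles hang to z 0.284, only 11 mm above the handle top. I'll raise 6 mm, then push the first part of the arc and check.

```bash
python3 -m handwheel '{"deltas": [[-1,0.03,-0.02,-0.15,0],[-1,0.1,0.31,0,0],[-1,0.04,0.33,0,0],[-1,-0.02,0.33,0,0],[-1,-0.07,0.32,0,0],[-1,-0.13,0.3,0,0],[-1,0,0,0,0]]}'; python3 st.py
cat > look.py <<'E'
from h import *
W=np.array([.5205,.026]); s=status.get_state(); t=np.array(s['tcp_pos'])
for n in('top','side'):
    c=cam(n); H=handle(c,W,zlo=.228,zhi=.279)
    f=np.hypot(*(H[:,:2]-t[:2]).T); H=H[f>.02]
    if len(H)<8: print(n,'hidden',len(H)); continue
    m=np.median(H,0); print(n,len(H),'med',m.round(4),'ang',np.degrees(np.arctan2(m[1]-W[1],m[0]-W[0])).round(1),'ztop',H[:,2].max().round(3))
E
python3 look.py
```

```text
clock: 5.8
tcp_pos: [0.5577, 0.092, 0.3173]
orientation: [0.0, 0.707, 0.707, 0.0]
wrist_force: [0.3, -0.3, -0.3]
finger_gap: 0.0004
grip_force: 0.0
t 5.8 tcp [0.5577 0.092  0.3173] xaxis [ 0.     1.    -0.001] yaxis [ 1.    -0.     0.001] q [ 0.02  0.29  0.05  1.33 -0.    1.59] F [ 0.3 -0.3 -0.3] gap 0.0
polar about hub: r 0.0758 ang 60.6
top hidden 0
side 306 med [0.5782 0.0651 0.2591] ang 34.1 ztop 0.275
```

```bash
python3 -m handwheel '{"deltas": [[-1,-0.18,0.27,0,0],[-1,-0.22,0.24,0,0],[-1,-0.26,0.2,0,0],[-1,-0.29,0.15,0,0],[-1,-0.31,0.1,0,0],[-1,-0.32,0.04,0,0],[-1,-0.33,-0.02,0,0],[-1,-0.32,-0.07,0,0],[-1,-0.3,-0.13,0,0],[-1,0,0,0,0]]}'; python3 st.py; python3 look.py
```

```text
clock: 7.15
tcp_pos: [0.5869, -0.0099, 0.3181]
orientation: [0.0, 0.708, 0.707, -0.001]
wrist_force: [-0.5, -0.2, 0.4]
finger_gap: -0.0
grip_force: 0.0
t 7.15 tcp [ 0.5869 -0.0099  0.3181] xaxis [ 0.001  1.    -0.002] yaxis [ 1.    -0.001 -0.   ] q [-0.15  0.33  0.11  1.35 -0.    1.42] F [-0.5 -0.2  0.4] gap -0.0
polar about hub: r 0.0755 ang -28.4
top hidden 0
side 359 med [ 0.567  -0.0394  0.2608] ang -54.6 ztop 0.275
```

```bash
python3 -m handwheel '{"deltas": [[-1,-0.27,-0.18,0,0],[-1,-0.24,-0.22,0,0],[-1,-0.2,-0.26,0,0],[-1,-0.15,-0.29,0,0],[-1,-0.1,-0.31,0,0],[-1,-0.04,-0.32,0,0],[-1,0.02,-0.33,0,0],[-1,0.07,-0.32,0,0],[-1,0.13,-0.3,0,0],[-1,0.18,-0.27,0,0],[-1,0,0,0,0]]}'; python3 st.py; python3 look.py
```

```text
clock: 8.62
tcp_pos: [0.4741, -0.0315, 0.3179]
orientation: [-0.001, 0.707, 0.708, -0.0]
wrist_force: [0.3, -0.4, 0.6]
finger_gap: -0.0003
grip_force: 0.0
t 8.62 tcp [ 0.4741 -0.0315  0.3179] xaxis [-0.002  1.     0.001] yaxis [ 1.     0.002 -0.001] q [-0.24  0.12 -0.17  1.29  0.    1.33] F [ 0.3 -0.4  0.6] gap -0.0
polar about hub: r 0.0739 ang -128.9
top hidden 0
side 96 med [ 0.4507 -0.0216  0.2488] ang -145.7 ztop 0.27
```

```bash
python3 -m handwheel '{"deltas": [[-1,0.22,-0.24,0,0],[-1,0.26,-0.2,0,0],[-1,0.29,-0.15,0,0],[-1,0.31,-0.1,0,0],[-1,0.32,-0.04,0,0],[-1,0.33,0.02,0,0],[-1,0.32,0.07,0,0],[-1,0.3,0.13,0,0],[-1,0.27,0.18,0,0],[-1,0,0,0,0]]}'; python3 st.py; python3 look.py
python3 - <<'E'
from h import *
c=cam('side'); cv2.imwrite('pics/side2.png',cv2.resize(c['frame'][100:340,180:460,::-1],None,fx=2,fy=2))
E
```

```text
clock: 9.98
tcp_pos: [0.4632, 0.0735, 0.3178]
orientation: [-0.0, 0.706, 0.708, 0.001]
wrist_force: [0.1, 0.5, 0.1]
finger_gap: 0.0002
grip_force: 0.0
t 9.97 tcp [0.4632 0.0735 0.3178] xaxis [-0.002  1.     0.001] yaxis [1.    0.002 0.001] q [-0.01  0.1  -0.18  1.28  0.    1.55] F [0.1 0.5 0.1] gap 0.0
polar about hub: r 0.0744 ang 140.4
top hidden 0
side 130 med [0.4882 0.0819 0.2518] ang 120.0 ztop 0.272
```

View pics/side2.png

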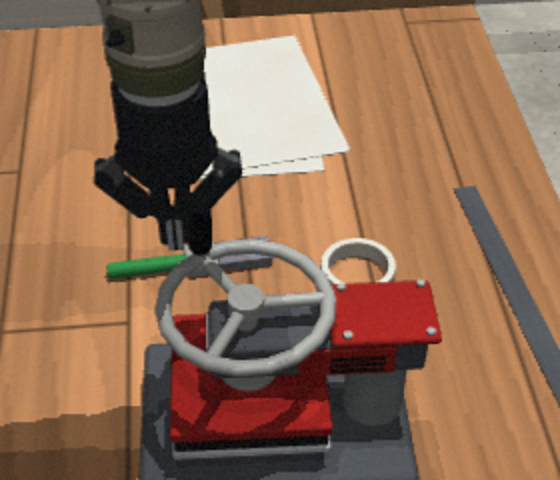

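The fingers rest against the handle at (200,235) in the crop, with about 38° to go. I'll push about 25° more, back off in −x, and measure.

```bash
python3 -m handwheel '{"deltas": [[-1,0.23,0.23,0,0],[-1,0.19,0.27,0,0],[-1,0.08,0.15,0,0],[-1,0,0,0,0]]}'; python3 st.py;  python3 -m handwheel '{"deltas": [[-1,0,-0.5,0,0],[-1,0,-0.5,0,0],[-1,0,0,0,0]]}' >/dev/null
cat > blob.py <<'E'
import sys; from h import *
# side view: dark grip blob and spoke line against the start picture
def blob(I,D=None):
    m=((I.max(2)<60)).astype(np.uint8); m[:,:240]=0; m[:150]=0; m[235:]=0; m[:,400:]=0
    n,l,st,ce=cv2.connectedComponentsWithStats(m); 
    return [(st[i].tolist(),ce[i].round(1).tolist()) for i in range(1,n) if st[i,4]>60]
a=cv2.imread('pics/side0.png'); print('start',blob(a))
c=cam('side'); print('now',blob(c['frame'])); cv2.imwrite(sys.argv[1],cv2.resize(c['frame'][130:320,200:420,::-1],None,fx=3,fy=3))
for b,i in((a,'start'),(c['frame'],'now')):
    for s,ce in blob(b): print(i,'at z .2455',onz(c,*ce,.2455).round(4),'top z.273',onz(c,ce[0],s[1],.273).round(4))
H=handle(c,[.5205,.026],zlo=.228,zhi=.279); print(((H.min(0)+H.max(0))/2).round(4))
E
python3 blob.py pics/side3.png
```

```text
clock: 10.62
tcp_pos: [0.4891, 0.0928, 0.3178]
orientation: [0.0, 0.707, 0.708, 0.001]
wrist_force: [-0.3, 0.8, 0.4]
finger_gap: -0.0001
grip_force: 0.0
t 10.62 tcp [0.4891 0.0928 0.3178] xaxis [-0.001  1.     0.001] yaxis [1.    0.001 0.001] q [ 0.03  0.16 -0.12  1.29  0.    1.6 ] F [-0.3  0.8  0.4] gap -0.0
polar about hub: r 0.0738 ang 115.1
start [([301, 194, 14, 29, 332], [307.4, 207.6])]
now [([240, 150, 51, 68, 2128], [260.1, 177.2]), ([290, 194, 13, 29, 327], [296.0, 208.0])]
start at z .2455 [0.5368 0.1024 0.2455] top z.273 [0.5378 0.1088 0.273 ]
now at z .2455 [0.4514 0.2004 0.2455] top z.273 [0.4548 0.2523 0.273 ]
now at z .2455 [0.5157 0.1034 0.2455] top z.273 [0.5171 0.1109 0.273 ]
[0.4807 0.0957 0.2536]
```

View pics/side3.png

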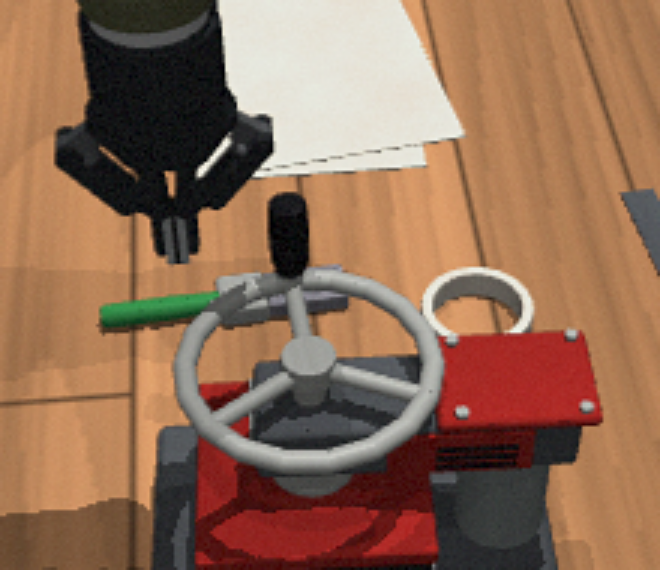

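The handle is free and upright at (290,235) in the crop, with its blob at column 296.0 against 307.4 at the start. That leaves 21 mm, or about 16°. At contact the TCP trails the handle by 26.6 mm in x, so the final TCP x is about 0.510.

```bash
python3 -m handwheel '{"deltas": [[-1,0,0.5,0,0],[-1,0,0.45,0,0],[-1,0,0.3,0,0],[-1,0,0.25,0,0],[-1,0,0,0,0]]}' >/dev/null; python3 st.py
python3 - <<'E'
from h import *
import runpy,sys
sys.argv=['x','pics/side4.png']; runpy.run_path('blob.py')
E
```

```text
t 11.68 tcp [0.5092 0.0923 0.3176] xaxis [-0.001  1.     0.   ] yaxis [1.    0.001 0.001] q [ 0.02  0.2  -0.07  1.3   0.    1.59] F [ 0.3 -0.2  0. ] gap 0.0
polar about hub: r 0.0673 ang 99.6
start [([301, 194, 14, 29, 332], [307.4, 207.6])]
now [([256, 150, 71, 73, 2946], [292.0, 179.0])]
start at z .2455 [0.5368 0.1024 0.2455] top z.273 [0.5378 0.1088 0.273 ]
now at z .2455 [0.5137 0.1884 0.2455] top z.273 [0.5184 0.2457 0.273 ]
[0.5214 0.0921 0.2535]
```

Backing off and rising before measuring again.

```bash
python3 -m handwheel '{"deltas": [[-1,0,-0.5,0,0],[-1,0,-0.5,0,0],[-1,0,0,0,0]]}' >/dev/null; python3 blob.py pics/side5.png
```

```text
start [([301, 194, 14, 29, 332], [307.4, 207.6])]
now [([240, 150, 63, 67, 2585], [266.8, 176.0]), ([301, 194, 13, 29, 333], [307.1, 207.6])]
start at z .2455 [0.5368 0.1024 0.2455] top z.273 [0.5378 0.1088 0.273 ]
now at z .2455 [0.4646 0.2028 0.2455] top z.273 [0.4682 0.2509 0.273 ]
now at z .2455 [0.5362 0.1024 0.2455] top z.273 [0.5373 0.1088 0.273 ]
[0.5007 0.0953 0.2535]
```

The handle is back within 0.6 mm (about 0.5°) of where it started. Now I'll move clear and check with a last picture.

```bash
python3 -m handwheel '{"deltas": [[-1,0,-0.3,-0.5,0],[-1,0,0,-1,0],[-1,0,0,-1,0],[-1,-0.9,-0.35,0,0],[-1,-0.9,-0.35,0,0],[-1,-0.9,-0.35,0,0],[-1,-0.9,-0.35,0,0],[-1,-0.9,-0.35,0,0],[-1,-0.9,-0.35,0,0],[-1,-0.9,-0.35,0,0],[-1,-0.9,-0.35,0,0],[-1,-0.9,-0.35,0,0],[-1,-0.9,-0.35,0,0],[-1,0,0,0,0],[-1,0,0,0,0]]}'
python3 - <<'E'
from h import *
c=cam('top'); a=cv2.imread('pics/top0.png'); b=c['frame'][:,:,::-1]; cv2.imwrite('pics/top1.png',b)
for i in(a,b):
    m=(i.max(2)<75).astype(np.uint8); m[:, :292]=0; m[:,318:]=0; m[:240]=0; m[270:]=0
    n,l,s,ce=cv2.connectedComponentsWithStats(m); print([(s[k,4],ce[k].round(1)) for k in range(1,n) if s[k,4]>30])
E
```

```text
clock: 14.02
tcp_pos: [0.3167, -0.268, 0.4179]
orientation: [0.0, 0.707, 0.707, 0.0]
wrist_force: [0.3, 0.7, 0.5]
finger_gap: -0.0002
grip_force: 0.0
[(np.int32(91), array([306.1, 253.4]))]
[(np.int32(81), array([306.4, 254.5]))]
```

View pics/top1.png

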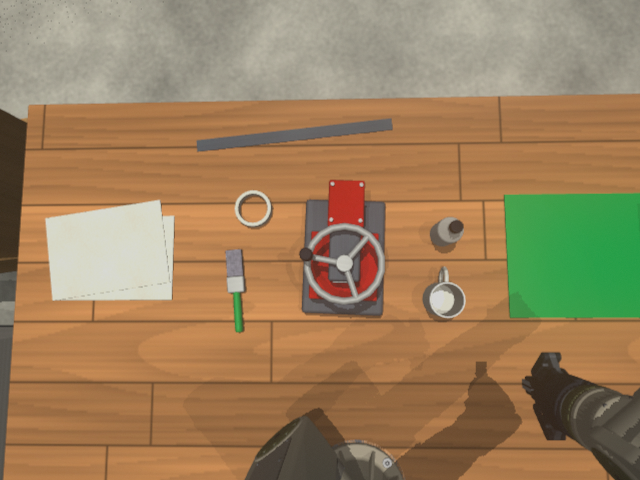

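The handle is back at (306,254), the tape, brush, bottle and mug are where they were, and the arm is well clear.

```bash
python3 -c "
from workcell import hand_in
print(hand_in())"
```

```text
the job is handed in; nothing more can be done
None
```

I pushed the hand wheel one full turn clockwise with closed fingers; the handle stopped within about 1° of its start, nothing round the press moved, the arm is clear, and the job is handed in at about 14 s.

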